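# Put the watercolour tin away through the store box flap

### The arm

A 7-joint arm with a two-finger parallel gripper is mounted at the origin on the work surface. World frame = base frame: x ahead of the robot, y to its left, z up, the work surface at z = 0. Lengths are in m, angles in rad, forces in N, time in s.
With the tool pointing down it reaches from about 0.4 to 0.85 m from the base axis. Payload 10.4 kg.
Tool frame: the origin (TCP) lies between the finger pads; the fingertips stand tcp_to_tips ahead of it and the grasp point (between the pads) lies 8 mm behind it (tcp_to_tips is the distance from the TCP to the fingertips, in m); z points along the fingers, y is the line along which they close (so a half turn about z gives the same grasp; the last joint's range is limited). The gripper opens to 85 mm and grips with 20 to 120 N. Pads are 22 mm wide; open, the fingers measure 114 mm over their backs; the gripper's body (76 mm by 85 mm) begins 54 mm behind the grasp point. The pads swing forward as they close: fully open they stand 13 mm farther back than shut.
Start: joints at [1.32, 0.332, -0.065, 1.46, 0.022, 1.35, -0.088], TCP at [0.141, -0.609, 0.242] pointing down, gripper open.
Joint ranges: [-2.6, 2.6], [-0.5, 2.12], [-1.47, 1.34], [0.16, 2.42], [-1.27, 4.41], [0.06, 2.06], [-2.6, 2.6]. Speed limits (rad/s): [2.22, 2.22, 2.79, 2.79, 3.14, 3.14, 3.14].

### API

Orientations are given as a unit quaternion [x, y, z, w].
In Python, from workcell import * gives the robot as it stands.
- The arm moves only by the tool apply_moves, never from a script. Its argument "rows" is a list of rows, each an object of numbers: "x", "y", "z": the shift along the tool's x, y, z in mm; "ax", "ay", "az": the turn, a rotation vector about the tool's x, y, z in degrees; "gripper": the closure, from 0 (fully open) to 1 (shut). A call has 1 to 5 rows; each row shifts and turns the commanded pose from where the row before left it, along the tool's axes as they then stand; what a row does not reach is not made up. A row lasts 1/12 s, in which the tool goes at most 41.7 mm and 7.16 degrees, less where a joint would pass 70% of its speed; a pose out of reach is approached as far as the arm can. A call with a gripper value outside its range is refused whole. The fingers move at their own pace and stop on an object; "newtons" is the grip in N (left out, the last holds). Time passes only in rows, so rows that do not move let the fingers close. It gives the time, the measured TCP pose, the force, the opening and the grip force at its end, in the units of the state.
- get_obs(): the state, without advancing time (a new reading comes with each control period).
- camera(name): name is "scene" or "top" or "wrist"; returns a dict with "color" (400x640x3 uint8, red, green, blue), "fov_y" (degrees; the focal length in pixels is half the picture's height over the tangent of half this angle, whatever the lens; pixels are square), "cx", "cy" (the principal point, pixels), "k1" (the pictures are not rectified: a ray, as slopes to the right and down, at radius r is drawn at 1 + k1 r^2 times it, then the intrinsics apply), "rvec" (rotation vector, rad) and "tvec" (3), from world to camera coordinates, as OpenCV has them. Camera axes: x right, y down, z forward; pixel columns grow to the right and rows downward; lengths in m; the calibration is good to about 2 mm. A picture is of the moment at which its call begins. There is no depth.
- hand_in(): hands the job in; it is judged then, once.
The state is a dict: "clock": time; "joint_pos": joint angles; "joint_velocities": joint speeds; "tau": joint torques, N m; "position": TCP position; "ee_rot": TCP orientation; "ft_force": force on the tool from outside, world axes, zero at the start; "torque": the same for the moment, N m; "grip_width": opening from 0.0 (shut) to 1.0 (fully open); "grasp_force": force on a finger pad.
Only numpy, scipy, OpenCV 4.12 (cv2) and the standard library are available. Lean on these libraries where they do the work, as an engineer would, in place of code of your own. Each camera call takes 0.05 s, during which the arm holds its last target. There are 200 camera calls.

### The job

Put the dark blue watercolour tin away in the grey steel store box: press the red button so that the black T-handle pops up, and turn the handle anticlockwise (seen from above) to its stop to unlock the red flap. Then push the tin along the shelf through the flap until it slides down inside and the flap swings shut behind it. Do not knock the tin off the shelf, and leave the brush can, the ink jar and the wooden pencil box where they stand.

Things in the scene. Friction and masses are not known exactly. Their poses are not given: they have to be found in the camera images.
- store: Grey steel store box, fixed but placed anew each run. Origin on the table top under the middle of the flap; +x into the box (pushing direction), +y to its lock side, z up. Footprint x -162 to 220, y -95 to 235 mm. Flat top 146 mm above the table: clear plate over the chamber (x -2 to 214, y -79 to 65, floor 8 mm above the table), grey steel over the lock side (solid, x -6 to 220, y 65 to 235).
- shelf_edge (a point): Middle of the front edge of the aluminium loading shelf, on its top face: store frame (-162, 0, 78) mm. The shelf is flat, 190 mm wide (y -95 to 95), 78 mm above the table, without side rails; it runs from store x -162 to the flap.
- chute_edge (a point): Top edge of the chute inside the box: store frame (42, 0, 78) mm. Behind the flap the shelf goes on level as slick steel (store x -2 to 42), then a slick 35 degree chute falls to the chamber floor at x 142. Once the middle of the tin is past this edge, the tin tips and slides down by itself.
- mouth (a point): Centre of the mouth, at shelf height: store frame (0, 0, 78) mm, axes as the store box. The front frame (store x -6 to 6) leaves an opening from y -61 to y 65 mm, from the shelf up to a header bar whose underside is 138 mm above the table (60 mm clear height).
- flap (a joint): Angle of the red flap: 0 shut, hanging upright; grows as its lower edge swings into the box, up to 1.45 rad. A weak spring (about 0.02 Nm shut, 0.06 Nm open: 0.3 to 1.5 N at the edge) shuts it. A bolt behind it keeps it shut until the handle has been turned about 0.6 rad.
- flap_mid (a point): Middle of the red flap panel, moves with it. Smooth slick panel, 116 mm wide, 55 mm tall, 4 mm thick, hung from an axle at store x 0, 138 mm above the table; shut, its lower edge is 4 mm above the shelf.
- button (a joint): Travel of the red release button, 0 up, 0.007 m fully down. Needs about 5 to 6 N; springs back. Releases the handle at about 4 mm.
- button_top (a point): Middle of the top of the red round button (24 mm across), standing 8 mm above the flat top, at store (50, 105, 154) mm. Pressed straight down.
- handle_out (a joint): How far the T-handle has popped up, 0 lying in its slot (nearly flush, cannot be gripped or turned), 0.028 m fully out, where a spring of 2 to 3 N holds it.
- handle_turn (a joint): Angle of the T-handle about its upright axis, 0 locked (bar along store x), grows anticlockwise seen from above, stop at 1.35 rad. It must be popped out to turn; needs about 0.1 Nm and stays where it is left.
- handle_grip (a point): Middle of the black T-handle bar (80 mm long, 14 mm wide, 13 mm thick), on its turning axis, at store (50, 170) mm; 138.5 mm above the table when down, 166.5 mm when out (bar then 14 to 27 mm above the flat top). x axis along the bar. The bar is long along x, so grip it across y.
- tin: Closed dark blue watercolour tin with paint swatches on its lid, 104 x 64 x 24 mm (x, y, z), 0.15 to 0.31 kg, lying loose on the shelf, up to 20 mm off the centre line and turned up to 0.3 rad from the store's x axis. Origin at the centre of its underside, x along its length.
- brush_can: Steel can with brushes, 74 mm across, can 100 mm high, brushes up to 230 mm. Origin centre of underside. Leave alone.
- ink_jar: Amber glass ink jar with black cap, 54 mm across, 55 mm high. Origin centre of underside. Leave alone.
- pencil_box: Closed wooden pencil box 190 x 85 x 34 mm. Origin centre of underside. Leave alone.
Not all that is in view belongs to the job. What is shaped like the tin but yellow is not meant.

How it is judged:
On the way, in this order (a step that is already met when the one before it is completed fails the run):
1. the T-handle has popped out (value of joint handle_out above 0.022 m), for 0.1 s.
2. the T-handle has been turned to unlock the flap (at least 1.1 of 1.35 rad) (value of joint handle_turn above 1.1 rad), for 0.1 s.
3. the tin is pushed into the mouth, holding the flap open (value of joint flap above 0.5 rad and x of tin in the frame of store above -0.03 m), for 0.05 s.
4. the tin is inside and the flap has shut behind it (x of tin in the frame of store between 0.09 and 0.2 m and y of tin in the frame of store between -0.08 and 0.07 m and height (world z) of tin between 0 and 0.06 m and value of joint flap below 0.08 rad), for 0.2 s.
At the end, for the whole second after the job is handed in: The tin lies at rest inside the store box, wholly behind the flap and down the chute (its origin 90 to 200 mm behind the flap, less than 60 mm above the table), and the flap is shut to within 0.08 rad (all of step 4 and linear speed of tin below 0.02 m/s); the robot touches nothing.
It fails at once if the tin falls off the loading shelf outside the box (height (world z) of tin below 0.06 m and x of tin in the frame of store below 0 m).
It fails at once if the brush can is moved more than 30 mm or tipped (distance of brush_can from where it was at the start of the episode above 0.03 m or angle between brush_can's own z axis and vertical above 0.4 rad).
It fails at once if the ink jar is moved more than 30 mm or tipped (distance of ink_jar from where it was at the start of the episode above 0.03 m or angle between ink_jar's own z axis and vertical above 0.4 rad).
It fails at once if the pencil box is moved more than 30 mm or tipped (distance of pencil_box from where it was at the start of the episode above 0.03 m or angle between pencil_box's own z axis and vertical above 0.4 rad).
It also fails if it takes over 64 s, if anything falls off the work surface, if the arm or the gripper's body presses on something with over 40 N, if the wrist force passes 120 N, or if a joint passes its speed limit or range.

## Working session

There is one attempt and no reset: what is moved stays moved. The work goes in short steps, Python scripts to look and compute and a tool call to move; the robot and the scene stay as the last step left them, time stands still between calls to the robot, and variables do not carry over. Pictures are saved under pics/ and viewed, at most 10 in all, crops included, and the job is handed in when it is done.

Besides the shell and the picture viewer there is one more tool, called as name(argument=value, ...), one argument or row to a line, values as JSON. apply_moves: Moves the arm, as the interface text tells. Its arguments: {"type":"object","properties":{"rows":{"type":"array","items":{"type":"object","properties":{"x":{"type":"number"},"y":{"type":"number"},"z":{"type":"number"},"ax":{"type":"number"},"ay":{"type":"number"},"az":{"type":"number"},"gripper":{"type":"number"}}}},"newtons":{"type":"number"}},"required":["rows"]}

```bash
mkdir -p pics; cat > h.py <<'E'
from workcell import *
import numpy as np, cv2
from scipy.spatial.transform import Rotation as R
def K(c):
    f=200/np.tan(np.radians(c['fov_y']/2)); return np.array([[f,0,c['cx']],[0,f,c['cy']],[0,0,1]]),np.array([c['k1'],0,0,0.])
def proj(c,P):
    k,d=K(c); return cv2.projectPoints(np.array(P,float).reshape(-1,1,3),np.array(c['rvec']),np.array(c['tvec']),k,d)[0].reshape(-1,2)
def cast(c,uv,z):
    k,d=K(c); n=cv2.undistortPoints(np.array(uv,float).reshape(-1,1,2),k,d).reshape(-1,2)
    M=R.from_rotvec(np.array(c['rvec']).ravel()).as_matrix(); o=-M.T@np.array(c['tvec']).ravel()
    r=np.c_[n,np.ones(len(n))]@M; z=np.broadcast_to(z,len(n)); return o+r*((z-o[2])/r[:,2])[:,None]
def save(c,n): cv2.imwrite('pics/'+n+'.png',c['color'][:,:,::-1])
E
python3 - <<'E'
from h import *
o=get_obs(); print(o)
t=camera('top');s=camera('scene')
for c in(t,s): print({k:v for k,v in c.items() if k!='color'})
cv2.imwrite('pics/top.png',t['color'][:,:,::-1]);save(s,'scene')
E
```

```text
{'clock': 0.0, 'joint_pos': array([ 1.32038373,  0.33287235, -0.06473999,  1.46095823,  0.02159453,
        1.34988269, -0.08852644]), 'joint_velocities': array([-0.00038396,  0.0004761 ,  0.00129718, -0.00218241, -0.00085521,
       -0.00153927, -0.00214088]), 'tau': array([ 6.26813835e-04, -6.25439930e+01,  4.94146929e-02, -3.91615677e+01,
        1.61755364e-02,  9.69998713e-03,  3.10301493e-05]), 'position': array([ 0.14109282, -0.60849336,  0.24150764]), 'ee_rot': array([ 9.93517646e-01,  1.13675764e-01, -1.04716358e-04, -7.04832114e-04]), 'ft_force': array([ 0.16445197,  0.06597803, -0.47916273]), 'torque': array([-0.03640517,  0.01666683, -0.01577318]), 'grasp_force': 0.0, 'grip_width': 0.998992197172833}
{'fov_y': 45.56789466621867, 'cx': 314.3931075414958, 'cy': 195.06059817060208, 'k1': 0.042845761417158686, 'rvec': array([ 2.17326836, -2.2070747 ,  0.06583372]), 'tvec': array([-0.03675897,  0.53006875,  0.97570531])}
{'fov_y': 50.68571596564997, 'cx': 318.0626750193076, 'cy': 203.03324959091043, 'k1': 0.031242736269391815, 'rvec': array([ 1.41176981,  1.94093101, -0.99863712]), 'tvec': array([ 0.20217244, -0.18831599,  1.40388315])}
```

View pics/top.png

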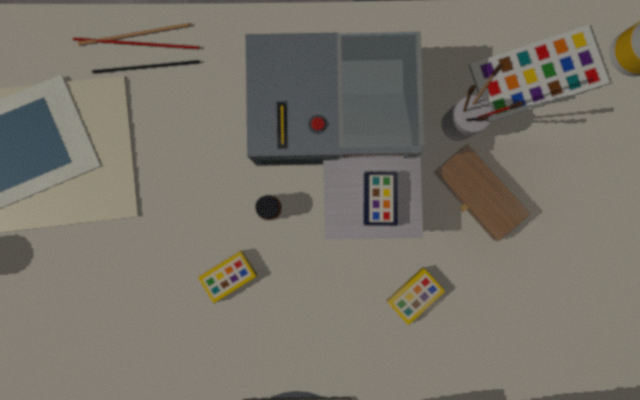

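View pics/scene.png

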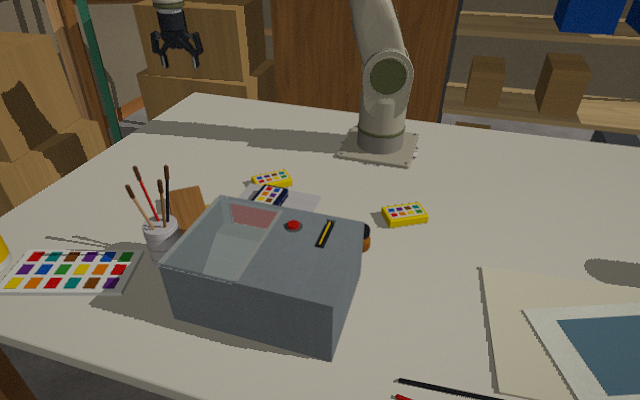

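The top view shows the store box at (335,95), with the shelf below it, the button at (318,124) and the handle slot at (282,124).

Things that could be taken for the tin:
- The dark-rimmed tin on the shelf at (381,198).
- The yellow tins at (228,277) and (416,296).
- The big white palette at (540,70).

The description fits the one at (381,198). I'll check it in a crop and measure it.

```bash
cat > m.py <<'E'
from h import *
t=camera('top'); im=t['color']; hsv=cv2.cvtColor(im,cv2.COLOR_RGB2HSV)
def blob(m,box):
    x0,y0,x1,y1=box; q=np.zeros(m.shape,np.uint8); q[y0:y1,x0:x1]=m[y0:y1,x0:x1]
    c=max(cv2.findContours(q,cv2.RETR_EXTERNAL,cv2.CHAIN_APPROX_NONE)[0],key=cv2.contourArea)
    return c,cv2.minAreaRect(c)
H,S,V=[hsv[...,i].astype(int) for i in range(3)]
_,b=blob((((H<8)|(H>172))&(S>150)&(V>80)).astype(np.uint8),(300,105,335,140))
_,h=blob(((H>20)&(H<35)&(S>120)).astype(np.uint8),(270,95,295,155))
_,n=blob((V<75).astype(np.uint8),(340,168,415,232))
print(b,h,n)
B=cast(t,[b[0]],.154)[0];Hd=cast(t,[h[0]],.145)[0]
C=cast(t,[[247,35],[419,33]],.146);F=cast(t,[[325,239],[421,237]],.078)
print('B',B,'H',Hd,np.linalg.norm(B-Hd)); print('far',C,np.linalg.norm(C[1]-C[0]));print('shelf',F,np.linalg.norm(F[1]-F[0]))
# fit store pose by 2D rigid (Kabsch)
src=np.array([[50,105],[50,170],[220,235],[220,-95],[-162,95],[-162,-95]])/1e3
dst=np.vstack([B,Hd,C,F])[:,:2]; a=src-src.mean(0);d=dst-dst.mean(0)
yaw=np.arctan2((a[:,0]*d[:,1]-a[:,1]*d[:,0]).sum(),(a*d).sum())
Rm=np.array([[np.cos(yaw),-np.sin(yaw)],[np.sin(yaw),np.cos(yaw)]]);o=dst.mean(0)-Rm@src.mean(0)
print('yaw',yaw,'o',o,'res mm',(1e3*((src@Rm.T+o)-dst)).round(1).tolist())
P=cast(t,cv2.boxPoints(n),.102)[:,:2]; T=(P-o)@Rm; print('tin in store',T*1e3,T.mean(0)*1e3, P.mean(0))
cv2.imwrite('pics/crop.png',cv2.resize(im[90:245,240:430,::-1],None,fx=4,fy=3.8,interpolation=cv2.INTER_CUBIC)[:600,:800])
E
python3 m.py
```

```text
((317.5, 123.5), (11.0, 11.0), 90.0) ((282.0, 124.5), (39.0, 4.0), 90.0) ((380.5, 197.99998474121094), (53.99999237060547, 34.99999237060547), 90.0)
B [ 0.65053056 -0.05257356  0.154     ] H [0.65159134 0.0122002  0.145     ] 0.06540462757485024
far [[ 0.81800218  0.07429375  0.146     ]
 [ 0.81636001 -0.24141328  0.146     ]] 0.31571130341087217
shelf [[ 0.43992103 -0.06421729  0.078     ]
 [ 0.44110006 -0.25016755  0.078     ]] 0.18595399422434444
yaw 0.005682073680767819 o [ 0.60064445 -0.15634973] res mm [[-0.5, 1.5], [-1.9, 1.7], [1.3, 5.6], [4.8, -8.7], [-1.8, 1.9], [-1.9, -2.1]]
tin in store [[ -31.80737873   18.20083356]
 [ -33.25954526  -48.36669558]
 [-135.87336216  -45.10062813]
 [-134.52873287   21.00893574]] [-83.86725475 -13.5643886 ] [ 0.51685562 -0.17039043]
```

View pics/crop.png

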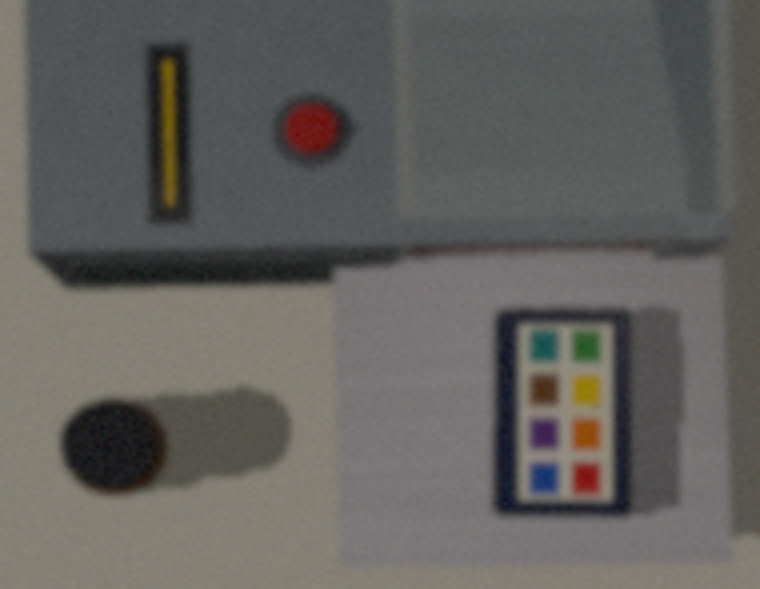

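The crop confirms the dark blue rimmed tin with swatches at (381,198), lying nearly straight on the shelf. The handle bar is along world x, so store yaw is about 0 with its origin at about (0.601, -0.1575).

```bash
python3 - <<'E'
import workcell as w
print([n for n in dir(w) if not n.startswith('__')])
print(getattr(w,'tcp_to_tips',None))
E
```

```text
['MotionError', 'camera', 'get_obs', 'hand_in', 'tcp_to_tips']
0.011
```

apply_moves(
  rows=[
    {"az": 6.5, "gripper": 1},
    {"az": 6.5, "gripper": 1},
    {"x": 25.5, "y": -27.8, "gripper": 1},
    {"x": 25.5, "y": -27.8, "gripper": 1},
    {"x": 25.5, "y": -27.8, "gripper": 1},
  ],
)

```text
invalid input at $.rows[0]: expected keys x, y, z, ax, ay, az, gripper
```

apply_moves(
  rows=[
    {"x": 0, "y": 0, "z": 0, "ax": 0, "ay": 0, "az": 6.5, "gripper": 1},
    {"x": 0, "y": 0, "z": 0, "ax": 0, "ay": 0, "az": 6.5, "gripper": 1},
    {"x": 25, "y": -28, "z": 0, "ax": 0, "ay": 0, "az": 0, "gripper": 1},
    {"x": 25, "y": -28, "z": 0, "ax": 0, "ay": 0, "az": 0, "gripper": 1},
    {"x": 25, "y": -28, "z": 0, "ax": 0, "ay": 0, "az": 0, "gripper": 1},
  ],
)

```text
clock: 0.57
position: [0.2165, -0.5236, 0.2418]
ee_rot: [1.0, -0.0, -0.0, -0.0]
ft_force: [0.6, -0.3, 0.9]
grip_width: 0.298
grasp_force: 0.0
```

Tracks well. I'll continue to above the button.

apply_moves(
  rows=[
    {"x": 26, "y": -28, "z": 0, "ax": 0, "ay": 0, "az": 0, "gripper": 1},
    {"x": 26, "y": -28, "z": 0, "ax": 0, "ay": 0, "az": 0, "gripper": 1},
    {"x": 26, "y": -28, "z": 0, "ax": 0, "ay": 0, "az": 0, "gripper": 1},
    {"x": 26, "y": -28, "z": 0, "ax": 0, "ay": 0, "az": 0, "gripper": 1},
    {"x": 26, "y": -28, "z": 0, "ax": 0, "ay": 0, "az": 0, "gripper": 1},
  ],
)

```text
clock: 0.98
position: [0.3468, -0.3831, 0.2423]
ee_rot: [1.0, 0.0, -0.0, 0.0]
ft_force: [0.8, -0.2, -0.6]
grip_width: 0.003
grasp_force: 0.0
```

apply_moves(
  rows=[
    {"x": 26, "y": -28, "z": 0, "ax": 0, "ay": 0, "az": 0, "gripper": 1},
    {"x": 26, "y": -28, "z": 0, "ax": 0, "ay": 0, "az": 0, "gripper": 1},
    {"x": 26, "y": -28, "z": 0, "ax": 0, "ay": 0, "az": 0, "gripper": 1},
    {"x": 26, "y": -28, "z": 0, "ax": 0, "ay": 0, "az": 0, "gripper": 1},
    {"x": 26, "y": -28, "z": 0, "ax": 0, "ay": 0, "az": 0, "gripper": 1},
  ],
)

```text
clock: 1.4
position: [0.4766, -0.243, 0.2423]
ee_rot: [1.0, 0.0, -0.0, 0.0]
ft_force: [0.6, 0.1, 0.2]
grip_width: 0.003
grasp_force: 0.0
```

apply_moves(
  rows=[
    {"x": 26, "y": -28, "z": 0, "ax": 0, "ay": 0, "az": 0, "gripper": 1},
    {"x": 26, "y": -28, "z": 0, "ax": 0, "ay": 0, "az": 0, "gripper": 1},
    {"x": 26, "y": -28, "z": 0, "ax": 0, "ay": 0, "az": 0, "gripper": 1},
    {"x": 26, "y": -28, "z": 0, "ax": 0, "ay": 0, "az": 0, "gripper": 1},
    {"x": 26, "y": -28, "z": 0, "ax": 0, "ay": 0, "az": 0, "gripper": 1},
  ],
)

```text
clock: 1.82
position: [0.6066, -0.103, 0.2421]
ee_rot: [1.0, 0.0, -0.0, 0.0]
ft_force: [0.3, -1.1, -0.8]
grip_width: -0.001
grasp_force: 0.0
```

```bash
python3 - <<'E'
from h import *
o=get_obs();print(o['clock'],o['position'],o['joint_pos'].round(2),o['ft_force'],o['grip_width'])
w=camera('wrist');save(w,'w1')
im=w['color'];hsv=cv2.cvtColor(im,cv2.COLOR_RGB2HSV).astype(int)
m=(((hsv[...,0]<8)|(hsv[...,0]>172))&(hsv[...,1]>150)&(hsv[...,2]>60)).astype(np.uint8)
for c in cv2.findContours(m,0,2)[0]:
    if cv2.contourArea(c)>60: r=cv2.minEnclosingCircle(c);print(r,cast(w,[r[0]],.154))
m=((hsv[...,0]>20)&(hsv[...,0]<35)&(hsv[...,1]>120)).astype(np.uint8)
for c in cv2.findContours(m,0,2)[0]:
    if cv2.contourArea(c)>60: r=cv2.minAreaRect(c);print(r,cast(w,[r[0]],.145))
E
```

```text
1.8167 [ 0.60658896 -0.10301866  0.24212207] [ 0.48  0.35 -0.5   1.47  0.17  1.36 -1.59] [ 0.25248263 -1.11544549 -0.7546571 ] -0.0005879668690692201
((249.5, 140.0), 17.44286346435547) [[ 0.65339505 -0.05183804  0.154     ]]
((627.0833129882812, 117.5), 12.176200866699219) [[ 0.67025702 -0.31527167  0.154     ]]
((618.0, 37.0), 17.49295425415039) [[ 0.72173471 -0.29620848  0.154     ]]
((433.7315673828125, 338.31207275390625), (19.088104248046875, 11.796939849853516), 34.99201965332031) [[ 0.48027249 -0.19982289  0.145     ]]
((139.7789306640625, 323.7181091308594), (12.038637161254883, 76.04496765136719), 60.64224624633789) [[0.4944908  0.05715695 0.145     ]]
((403.1219482421875, 265.4024353027344), (13.141352653503418, 14.245668411254883), 6.340191841125488) [[ 0.55202987 -0.1673688   0.145     ]]
((161.31698608398438, 138.95611572265625), (101.52374267578125, 7.589135646820068), 82.11685943603516) [[0.65346923 0.01444634 0.145     ]]
```

View pics/w1.png

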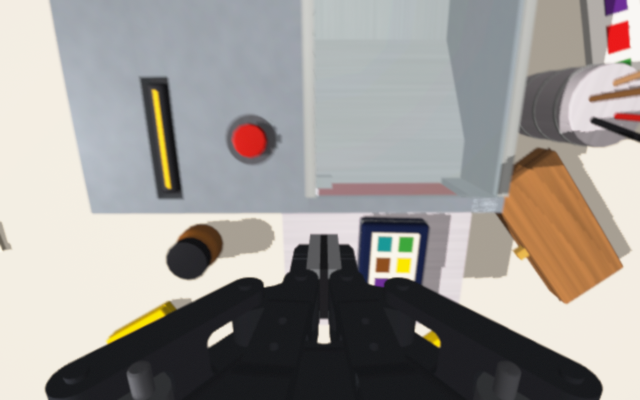

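The wrist view shows the button at (250,140), the slot handle at (161,139) and the tin at (395,260) on the shelf. It agrees with the top view: button (0.652,-0.052), handle (0.652,0.0135). I'll press the button.

apply_moves(
  rows=[
    {"x": 23, "y": -25.5, "z": 15, "ax": 0, "ay": 0, "az": 0, "gripper": 1},
    {"x": 23, "y": -25.5, "z": 15, "ax": 0, "ay": 0, "az": 0, "gripper": 1},
    {"x": 0, "y": 0, "z": 30, "ax": 0, "ay": 0, "az": 0, "gripper": 1},
    {"x": 0, "y": 0, "z": 14, "ax": 0, "ay": 0, "az": 0, "gripper": 1},
    {"x": 0, "y": 0, "z": 5, "ax": 0, "ay": 0, "az": 0, "gripper": 1},
  ],
)

```text
clock: 2.28
position: [0.6507, -0.0522, 0.1602]
ee_rot: [1.0, 0.001, -0.002, -0.001]
ft_force: [-1.7, 1.4, 3.6]
grip_width: -0.004
grasp_force: 1.7
```

apply_moves(
  rows=[
    {"x": 0, "y": 0, "z": 4, "ax": 0, "ay": 0, "az": 0, "gripper": 1},
    {"x": 0, "y": 0, "z": 1, "ax": 0, "ay": 0, "az": 0, "gripper": 1},
    {"x": 0, "y": 0, "z": 0, "ax": 0, "ay": 0, "az": 0, "gripper": 1},
  ],
)

```text
clock: 2.53
position: [0.6519, -0.0535, 0.1595]
ee_rot: [1.0, 0.0, 0.001, 0.0]
ft_force: [-2.0, 1.8, 3.9]
grip_width: -0.004
grasp_force: 1.9
```

apply_moves(
  rows=[
    {"x": 0, "y": 0, "z": 4, "ax": 0, "ay": 0, "az": 0, "gripper": 1},
    {"x": 0, "y": 0, "z": 0, "ax": 0, "ay": 0, "az": 0, "gripper": 1},
    {"x": 0, "y": 0, "z": 0, "ax": 0, "ay": 0, "az": 0, "gripper": 1},
  ],
)

```text
clock: 2.78
position: [0.6523, -0.0537, 0.158]
ee_rot: [1.0, 0.0, 0.002, 0.0]
ft_force: [-9.2, 2.5, 18.0]
grip_width: -0.001
grasp_force: 8.9
```

```bash
python3 - <<'E'
from h import *
o=get_obs();print(o['position'],o['ft_force'])
w=camera('wrist')['color'][:,:,::-1];s=camera('scene')['color'][:,:,::-1]
cv2.imwrite('pics/b1.png',np.hstack([cv2.resize(w,(400,250)),cv2.resize(s[180:300,230:420],(400,250))]))
E
```

```text
[ 0.6523342  -0.05371071  0.15798189] [-9.15179606  2.50247153 18.04886938]
```

View pics/b1.png

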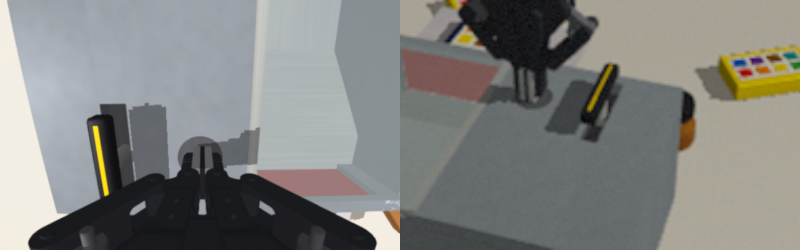

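The wrist view (left) and scene view (right) both show the T-handle standing up out of its slot. I'll lift and go over it.

apply_moves(
  rows=[
    {"x": 0, "y": 0, "z": -40, "ax": 0, "ay": 0, "az": 0, "gripper": 1},
    {"x": 0, "y": 0, "z": -40, "ax": 0, "ay": 0, "az": 0, "gripper": 0.4},
    {"x": 0, "y": -33, "z": 0, "ax": 0, "ay": 0, "az": 0, "gripper": 0.4},
    {"x": 0, "y": -33, "z": 0, "ax": 0, "ay": 0, "az": 0, "gripper": 0.4},
    {"x": 0, "y": 0, "z": 0, "ax": 0, "ay": 0, "az": 0, "gripper": 0.4},
  ],
)

```text
clock: 3.3
position: [0.6515, 0.0202, 0.2365]
ee_rot: [1.0, 0.004, 0.002, -0.002]
ft_force: [0.1, 2.2, -0.1]
grip_width: 0.564
grasp_force: 0.0
```

```bash
python3 - <<'E'
from h import *
o=get_obs();print(o['position'],o['ft_force'],o['joint_pos'].round(2),o['grip_width'])
w=camera('wrist');t=camera('top');save(w,'w2')
for c,b in((w,(0,0,640,250)),(t,(260,80,305,160))):
    hsv=cv2.cvtColor(c['color'],cv2.COLOR_RGB2HSV).astype(int); x0,y0,x1,y1=b
    m=np.zeros((400,640),np.uint8);m[y0:y1,x0:x1]=((hsv[...,0]>20)&(hsv[...,0]<35)&(hsv[...,1]>120))[y0:y1,x0:x1]
    for k in cv2.findContours(m,0,2)[0]:
        if cv2.contourArea(k)>30:
            P=cv2.boxPoints(cv2.minAreaRect(k));P=P[np.argsort(P[:,1])];E=np.array([P[:2].mean(0),P[2:].mean(0)])
            print(E.tolist(),cast(c,E,.173).round(4).tolist())
E
```

```text
[0.65148469 0.02020305 0.23650953] [ 0.13832554  2.19711293 -0.09307939] [ 0.29  0.44 -0.53  1.37  0.22  1.38 -1.81] 0.5641197410642526
[[335.5895080566406, 162.96697998046875], [334.4103088378906, 249.04669189453125]] [[0.6869, 0.0132, 0.173], [0.6281, 0.0129, 0.173]]
```

View pics/w2.png

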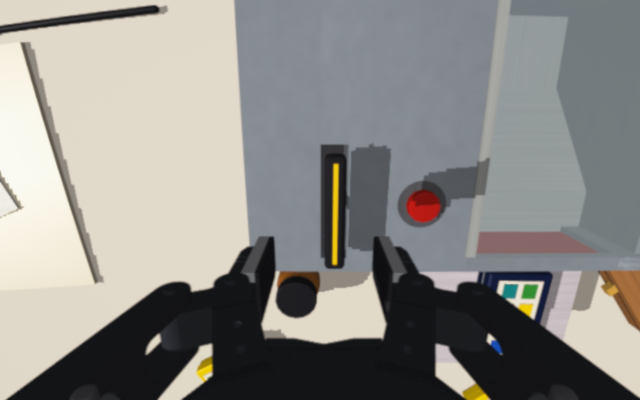

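The popped handle bar runs from (335,155) to (335,268), centred between the fingers, at y≈0.013. I'll descend and check the offset before closing.

apply_moves(
  rows=[
    {"x": 0, "y": 0, "z": 30, "ax": 0, "ay": 0, "az": 0, "gripper": 0.4},
    {"x": 0, "y": 0, "z": 30, "ax": 0, "ay": 0, "az": 0, "gripper": 0.4},
    {"x": 0, "y": 0, "z": 0, "ax": 0, "ay": 0, "az": 0, "gripper": 0.4},
    {"x": 0, "y": 0, "z": 0, "ax": 0, "ay": 0, "az": 0, "gripper": 0.4},
  ],
)

```text
clock: 3.73
position: [0.6509, 0.0107, 0.1736]
ee_rot: [1.0, -0.0, -0.001, 0.0]
ft_force: [0.5, 0.0, -0.1]
grip_width: 0.596
grasp_force: 0.0
```

apply_moves(
  newtons=40,
  rows=[
    {"x": 0, "y": -2, "z": 11, "ax": 0, "ay": 0, "az": 0, "gripper": 0.4},
    {"x": 0, "y": 0, "z": 0, "ax": 0, "ay": 0, "az": 0, "gripper": 1},
    {"x": 0, "y": 0, "z": 0, "ax": 0, "ay": 0, "az": 0, "gripper": 1},
    {"x": 0, "y": 0, "z": 0, "ax": 0, "ay": 0, "az": 0, "gripper": 1},
    {"x": 0, "y": 0, "z": 0, "ax": 0, "ay": 0, "az": 0, "gripper": 1},
  ],
)

```text
clock: 4.15
position: [0.6521, 0.0135, 0.1643]
ee_rot: [1.0, -0.0, 0.001, 0.001]
ft_force: [-0.7, -4.6, 2.0]
grip_width: 0.153
grasp_force: 42.0
```

apply_moves(
  rows=[
    {"x": 0, "y": 0, "z": 0, "ax": 0, "ay": 0, "az": -4, "gripper": 1},
    {"x": 0, "y": 0, "z": 0, "ax": 0, "ay": 0, "az": -6, "gripper": 1},
    {"x": 0, "y": 0, "z": 0, "ax": 0, "ay": 0, "az": -6, "gripper": 1},
    {"x": 0, "y": 0, "z": 0, "ax": 0, "ay": 0, "az": -6, "gripper": 1},
    {"x": 0, "y": 0, "z": 0, "ax": 0, "ay": 0, "az": -6, "gripper": 1},
  ],
)

```text
clock: 4.57
position: [0.6519, 0.0137, 0.1641]
ee_rot: [0.97, 0.244, 0.0, 0.001]
ft_force: [-0.6, -2.4, 1.6]
grip_width: 0.154
grasp_force: 41.9
```

apply_moves(
  rows=[
    {"x": 0, "y": 0, "z": 0, "ax": 0, "ay": 0, "az": -6, "gripper": 1},
    {"x": 0, "y": 0, "z": 0, "ax": 0, "ay": 0, "az": -6, "gripper": 1},
    {"x": 0, "y": 0, "z": 0, "ax": 0, "ay": 0, "az": -6, "gripper": 1},
    {"x": 0, "y": 0, "z": 0, "ax": 0, "ay": 0, "az": -6, "gripper": 1},
    {"x": 0, "y": 0, "z": 0, "ax": 0, "ay": 0, "az": -6, "gripper": 1},
  ],
)

```text
clock: 4.98
position: [0.6516, 0.0139, 0.164]
ee_rot: [0.873, 0.487, -0.0, 0.0]
ft_force: [-1.8, -2.7, 1.9]
grip_width: 0.153
grasp_force: 41.9
```

apply_moves(
  rows=[
    {"x": 0, "y": 0, "z": 0, "ax": 0, "ay": 0, "az": -6, "gripper": 1},
    {"x": 0, "y": 0, "z": 0, "ax": 0, "ay": 0, "az": -6, "gripper": 1},
    {"x": 0, "y": 0, "z": 0, "ax": 0, "ay": 0, "az": -5, "gripper": 1},
    {"x": 0, "y": 0, "z": 0, "ax": 0, "ay": 0, "az": -2, "gripper": 1},
    {"x": 0, "y": 0, "z": 0, "ax": 0, "ay": 0, "az": -1, "gripper": 1},
  ],
)

```text
clock: 5.4
position: [0.6514, 0.0139, 0.1638]
ee_rot: [0.777, 0.63, -0.0, 0.0]
ft_force: [-2.8, -3.1, 1.6]
grip_width: 0.153
grasp_force: 42.0
```

```bash
python3 - <<'E'
from h import *
o=get_obs();print(o['position'],o['ft_force'],o['torque'],R.from_quat(o['ee_rot']).as_matrix()[:,0])
E
```

```text
[0.65143118 0.01394793 0.16377755] [-2.81672417 -3.12719757  1.58153967] [-0.47902021  0.78784634 -0.25589961] [ 2.06036970e-01  9.78543881e-01 -8.00282029e-04]
```

The tool has turned 78°, so the handle is at its stop. I'll release, lift and turn back.

apply_moves(
  rows=[
    {"x": 0, "y": 0, "z": 0, "ax": 0, "ay": 0, "az": 0, "gripper": 0.6},
    {"x": 0, "y": 0, "z": 0, "ax": 0, "ay": 0, "az": 0, "gripper": 0.6},
    {"x": 0, "y": 0, "z": -20, "ax": 0, "ay": 0, "az": 0, "gripper": 0.6},
    {"x": 0, "y": 0, "z": -30, "ax": 0, "ay": 0, "az": 0, "gripper": 0.6},
    {"x": 0, "y": 0, "z": -30, "ax": 0, "ay": 0, "az": 0, "gripper": 0.6},
  ],
)

```text
clock: 5.82
position: [0.6513, 0.015, 0.2438]
ee_rot: [0.777, 0.629, -0.0, -0.001]
ft_force: [1.1, -0.1, 0.6]
grip_width: 0.399
grasp_force: 0.0
```

apply_moves(
  rows=[
    {"x": 0, "y": 0, "z": 0, "ax": 0, "ay": 0, "az": 7, "gripper": 0.6},
    {"x": 0, "y": 0, "z": 0, "ax": 0, "ay": 0, "az": 7, "gripper": 0.6},
    {"x": 0, "y": 0, "z": 0, "ax": 0, "ay": 0, "az": 7, "gripper": 0.6},
    {"x": 0, "y": 0, "z": 0, "ax": 0, "ay": 0, "az": 7, "gripper": 0.6},
    {"x": 0, "y": 0, "z": 0, "ax": 0, "ay": 0, "az": 7, "gripper": 0.6},
  ],
)

```text
clock: 6.23
position: [0.6518, 0.0151, 0.2436]
ee_rot: [0.931, 0.364, 0.0, 0.0]
ft_force: [0.8, -0.5, -0.2]
grip_width: 0.403
grasp_force: 0.0
```

apply_moves(
  rows=[
    {"x": 0, "y": 0, "z": 0, "ax": 0, "ay": 0, "az": 7, "gripper": 0.6},
    {"x": 0, "y": 0, "z": 0, "ax": 0, "ay": 0, "az": 7, "gripper": 0.6},
    {"x": 0, "y": 0, "z": 0, "ax": 0, "ay": 0, "az": 7, "gripper": 0.6},
    {"x": 0, "y": 0, "z": 0, "ax": 0, "ay": 0, "az": 7, "gripper": 0.6},
    {"x": 0, "y": 0, "z": 0, "ax": 0, "ay": 0, "az": 7, "gripper": 0.6},
  ],
)

```text
clock: 6.65
position: [0.6518, 0.0151, 0.2436]
ee_rot: [0.998, 0.067, 0.0, -0.0]
ft_force: [-0.4, -0.0, 0.2]
grip_width: 0.4
grasp_force: 0.0
```

apply_moves(
  rows=[
    {"x": 0, "y": 0, "z": 0, "ax": 0, "ay": 0, "az": 7, "gripper": 0.6},
    {"x": 0, "y": 0, "z": 0, "ax": 0, "ay": 0, "az": 1, "gripper": 0.6},
    {"x": 0, "y": 0, "z": 0, "ax": 0, "ay": 0, "az": 0, "gripper": 0.6},
  ],
)

```text
clock: 6.9
position: [0.6517, 0.0151, 0.2435]
ee_rot: [1.0, 0.001, 0.0, 0.0]
ft_force: [0.2, 0.9, -0.1]
grip_width: 0.402
grasp_force: 0.0
```

```bash
python3 - <<'E'
from h import *
o=get_obs();print(o['clock'],o['position'],o['ft_force'],o['joint_pos'].round(2),o['grip_width'],R.from_quat(o['ee_rot']).as_matrix()[:,0])
w=camera('wrist');save(w,'w3')
E
```

```text
6.9 [0.65172296 0.01509597 0.24352357] [ 0.19834626  0.91187211 -0.05377224] [ 0.3   0.45 -0.55  1.36  0.23  1.4  -1.81] 0.40162404552189307 [9.99995387e-01 2.97664562e-03 6.04706269e-04]
```

View pics/w3.png

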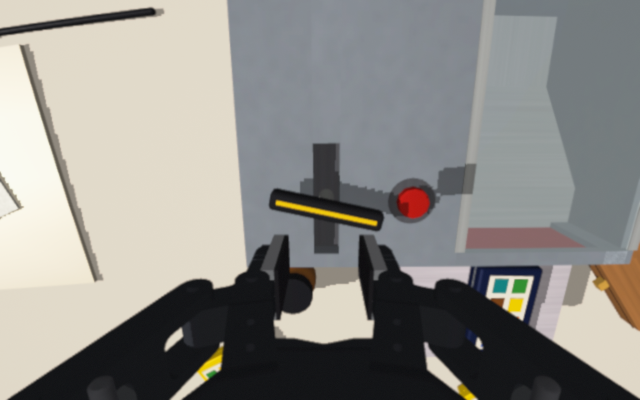

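The handle bar now lies across its slot, (270,200) to (382,222), which is its stop. I'll move behind the tin and tilt the tips forward.

apply_moves(
  rows=[
    {"x": -28, "y": 23, "z": 0, "ax": 0, "ay": 0, "az": 0, "gripper": 0.7},
    {"x": -28, "y": 23, "z": 0, "ax": 0, "ay": 0, "az": 0, "gripper": 0.7},
    {"x": -28, "y": 23, "z": 0, "ax": 0, "ay": 0, "az": 0, "gripper": 0.7},
    {"x": -28, "y": 23, "z": 0, "ax": 0, "ay": 0, "az": 0, "gripper": 0.7},
    {"x": -28, "y": 23, "z": 0, "ax": 0, "ay": 0, "az": 0, "gripper": 0.7},
  ],
)

```text
clock: 7.37
position: [0.5103, -0.1013, 0.2432]
ee_rot: [1.0, 0.002, 0.0, 0.0]
ft_force: [-0.6, -0.6, 0.8]
grip_width: 0.3
grasp_force: 0.0
```

apply_moves(
  rows=[
    {"x": -29, "y": 23, "z": 0, "ax": 0, "ay": 0, "az": 0, "gripper": 0.7},
    {"x": -29, "y": 23, "z": 0, "ax": 0, "ay": 0, "az": 0, "gripper": 0.7},
    {"x": -29, "y": 24, "z": 0, "ax": 0, "ay": 0, "az": 0, "gripper": 0.7},
    {"x": 0, "y": 0, "z": 0, "ax": 0, "ay": 6, "az": 0, "gripper": 0.7},
    {"x": 0, "y": 0, "z": 0, "ax": 0, "ay": 6, "az": 0, "gripper": 0.7},
  ],
)

```text
clock: 7.78
position: [0.4246, -0.1722, 0.2438]
ee_rot: [0.994, 0.001, 0.107, 0.001]
ft_force: [0.3, 0.7, -0.2]
grip_width: 0.3
grasp_force: 0.0
```

apply_moves(
  rows=[
    {"x": 0, "y": 0, "z": 0, "ax": 0, "ay": 6, "az": 0, "gripper": 0.7},
    {"x": 0, "y": 0, "z": 0, "ax": 0, "ay": 6, "az": 0, "gripper": 0.7},
    {"x": 0, "y": 0, "z": 0, "ax": 0, "ay": 6, "az": 0, "gripper": 0.7},
    {"x": 0, "y": 0, "z": 0, "ax": 0, "ay": 0, "az": 0, "gripper": 0.7},
  ],
)

```text
clock: 8.12
position: [0.4218, -0.1708, 0.2412]
ee_rot: [0.966, 0.0, 0.26, 0.0]
ft_force: [0.2, -0.3, -0.0]
grip_width: 0.3
grasp_force: 0.0
```

```bash
python3 - <<'E'
from h import *
o=get_obs();print(o['clock'],o['position'],o['ft_force'],o['joint_pos'].round(2),o['grip_width'],R.from_quat(o['ee_rot']).as_matrix().round(3))
w=camera('wrist');t=camera('top')
cv2.imwrite('pics/p1.png',np.hstack([cv2.resize(w['color'],(400,250)),cv2.resize(t['color'][100:260,240:496],(400,250))])[:,:,::-1])
E
```

```text
8.1167 [ 0.42182657 -0.17084902  0.24118582] [ 0.19238915 -0.27634039 -0.04798536] [ 0.75 -0.36 -0.25  2.24 -0.45  0.83 -0.83] 0.2997061855453222 [[ 0.865  0.001  0.502]
 [ 0.001 -1.    -0.001]
 [ 0.502  0.001 -0.865]]
```

View pics/p1.png

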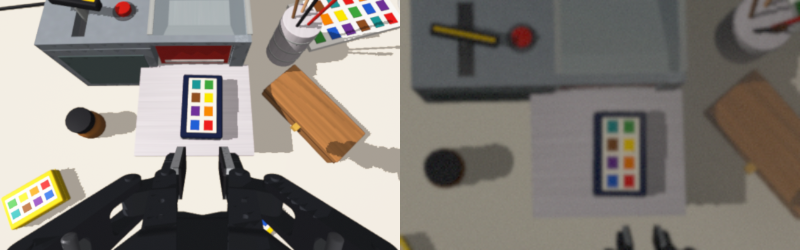

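The left wrist picture shows the tin at (202,107), centred ahead of the finger pair at about (205,165). The top view on the right agrees, so I'll descend behind it.

apply_moves(
  rows=[
    {"x": -12.4, "y": 0, "z": 26, "ax": 0, "ay": 0, "az": 0, "gripper": 0.7},
    {"x": -12.4, "y": 0, "z": 26, "ax": 0, "ay": 0, "az": 0, "gripper": 0.7},
    {"x": -12.4, "y": 0, "z": 26, "ax": 0, "ay": 0, "az": 0, "gripper": 0.7},
    {"x": -12.4, "y": 0, "z": 26, "ax": 0, "ay": 0, "az": 0, "gripper": 0.7},
    {"x": 0, "y": 0, "z": 0, "ax": 0, "ay": 0, "az": 0, "gripper": 0.7},
  ],
)

```text
clock: 8.63
position: [0.4328, -0.1686, 0.1239]
ee_rot: [0.967, 0.002, 0.255, -0.002]
ft_force: [-0.6, 0.5, -0.4]
grip_width: 0.302
grasp_force: 0.0
```

```bash
python3 - <<'E'
from h import *
o=get_obs();print(o['position'],o['ft_force'],o['joint_pos'].round(2))
E
```

```text
[ 0.43284511 -0.1685579   0.12389256] [-0.57131698  0.4796422  -0.39735079] [ 0.7  -0.17 -0.26  2.37 -0.53  0.53 -0.72]
```

apply_moves(
  rows=[
    {"x": 3, "y": 0, "z": 9, "ax": 0, "ay": 0, "az": 0, "gripper": 0.7},
    {"x": -4, "y": 0, "z": 10, "ax": 0, "ay": 0, "az": 0, "gripper": 0.7},
    {"x": -4, "y": 0, "z": 8, "ax": 0, "ay": 0, "az": 0, "gripper": 0.7},
    {"x": 0, "y": 0, "z": 0, "ax": 0, "ay": 0, "az": 0, "gripper": 0.7},
    {"x": 0, "y": 0, "z": 0, "ax": 0, "ay": 0, "az": 0, "gripper": 0.7},
  ],
)

```text
clock: 9.05
position: [0.4442, -0.1704, 0.1038]
ee_rot: [0.966, 0.001, 0.259, -0.0]
ft_force: [0.1, -0.1, 0.4]
grip_width: 0.3
grasp_force: 0.0
```

```bash
python3 - <<'E'
from h import *
o=get_obs();print(o['position'],o['ft_force'],o['joint_pos'].round(2))
w=camera('wrist');t=camera('top');save(w,'w4')
E
```

```text
[ 0.44415153 -0.17040646  0.10383332] [ 0.10246658 -0.06331677  0.37845083] [ 0.69 -0.11 -0.26  2.37 -0.56  0.45 -0.69]
```

View pics/w4.png

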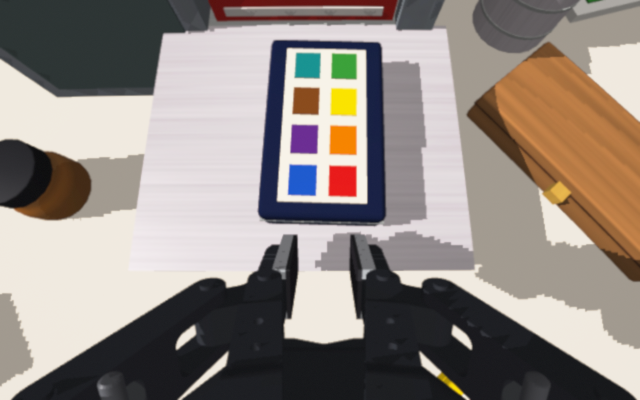

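The wrist view shows the tin's rear edge at row 220 and the fingertips just behind it at (290,240) and (358,240), centred. I'll lower the last bit and push.

apply_moves(
  rows=[
    {"x": -2, "y": 0, "z": 3.5, "ax": 0, "ay": 0, "az": 0, "gripper": 0.7},
    {"x": -2, "y": 0, "z": 3.5, "ax": 0, "ay": 0, "az": 0, "gripper": 0.7},
    {"x": 6.9, "y": 0, "z": 4, "ax": 0, "ay": 0, "az": 0, "gripper": 0.7},
    {"x": 8.7, "y": 0, "z": 5, "ax": 0, "ay": 0, "az": 0, "gripper": 0.7},
    {"x": 8.7, "y": 0, "z": 5, "ax": 0, "ay": 0, "az": 0, "gripper": 0.7},
  ],
)

```text
clock: 9.57
position: [0.4715, -0.1705, 0.0943]
ee_rot: [0.966, 0.0, 0.259, -0.0]
ft_force: [-0.7, -0.4, -0.4]
grip_width: 0.299
grasp_force: 0.5
```

apply_moves(
  rows=[
    {"x": 8.7, "y": 0, "z": 5, "ax": 0, "ay": 0, "az": 0, "gripper": 0.7},
    {"x": 8.7, "y": 0, "z": 5, "ax": 0, "ay": 0, "az": 0, "gripper": 0.7},
    {"x": 8.7, "y": 0, "z": 5, "ax": 0, "ay": 0, "az": 0, "gripper": 0.7},
  ],
)

```text
clock: 9.82
position: [0.5017, -0.1703, 0.0942]
ee_rot: [0.966, 0.0, 0.258, -0.0]
ft_force: [-4.2, 0.3, 1.2]
grip_width: 0.3
grasp_force: 1.8
```

```bash
python3 - <<'E'
from h import *
o=get_obs();print(o['position'],o['ft_force'],o['joint_pos'].round(2))
w=camera('wrist');t=camera('top')
cv2.imwrite('pics/p2.png',np.hstack([cv2.resize(w['color'],(400,250)),cv2.resize(t['color'][100:260,240:496],(400,250))])[:,:,::-1])
E
```

```text
[ 0.50166124 -0.1703275   0.09416434] [-4.18154424  0.25047979  1.18418926] [ 0.66  0.03 -0.31  2.26 -0.45  0.39 -0.84]
```

View pics/p2.png

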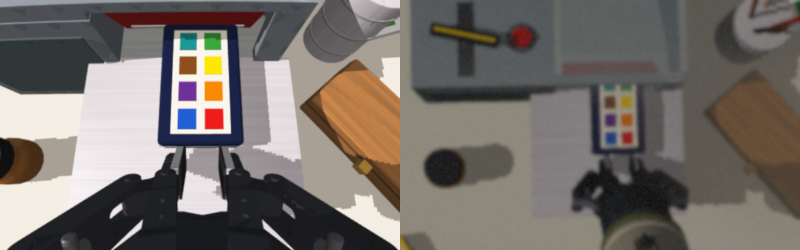

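The tin is going straight in, with its front edge under the lifted flap at (200,28) in the left half. I'll keep pushing.

apply_moves(
  rows=[
    {"x": 8.7, "y": 0, "z": 5, "ax": 0, "ay": 0, "az": 0, "gripper": 0.7},
    {"x": 8.7, "y": 0, "z": 5, "ax": 0, "ay": 0, "az": 0, "gripper": 0.7},
    {"x": 8.7, "y": 0, "z": 5, "ax": 0, "ay": 0, "az": 0, "gripper": 0.7},
    {"x": 8.7, "y": 0, "z": 5, "ax": 0, "ay": 0, "az": 0, "gripper": 0.7},
    {"x": 8.7, "y": 0, "z": 5, "ax": 0, "ay": 0, "az": 0, "gripper": 0.7},
  ],
)

```text
clock: 10.33
position: [0.5512, -0.1704, 0.0943]
ee_rot: [0.966, 0.0, 0.258, -0.0]
ft_force: [-0.4, 0.3, -0.8]
grip_width: 0.305
grasp_force: 0.5
```

apply_moves(
  rows=[
    {"x": 8.7, "y": 0, "z": 5, "ax": 0, "ay": 0, "az": 0, "gripper": 0.7},
    {"x": 8.7, "y": 0, "z": 5, "ax": 0, "ay": 0, "az": 0, "gripper": 0.7},
    {"x": 8.7, "y": 0, "z": 5, "ax": 0, "ay": 0, "az": 0, "gripper": 0.7},
  ],
)

```text
clock: 10.58
position: [0.5815, -0.1705, 0.0945]
ee_rot: [0.966, 0.0, 0.258, -0.0]
ft_force: [-0.5, 0.6, 0.9]
grip_width: 0.302
grasp_force: 0.6
```

```bash
cat > q.py <<'E'
from h import *
o=get_obs();print(o['clock'],o['position'],o['ft_force'],o['joint_pos'].round(2))
def tin(c,box,z):
    hsv=cv2.cvtColor(c['color'],cv2.COLOR_RGB2HSV).astype(int);x0,y0,x1,y1=box
    m=np.zeros((400,640),np.uint8);m[y0:y1,x0:x1]=((hsv[...,1]>90)&(hsv[...,2]>60))[y0:y1,x0:x1]
    p=[cv2.minAreaRect(k)[0] for k in cv2.findContours(m,0,2)[0] if cv2.contourArea(k)>8]
    if p: print(np.array(p).round(0).tolist(),(1e3*(cast(c,p,z)[:,:2]-[.601,-.1575])).round(0).tolist())
tin(camera('top'),(335,30,425,245),.102)
E
python3 q.py
```

```text
10.5833 [ 0.58150997 -0.17048712  0.09445303] [-0.48148159  0.613253    0.92459303] [ 0.55  0.18 -0.28  2.1  -0.25  0.38 -1.07]
```

apply_moves(
  rows=[
    {"x": 8.7, "y": 0, "z": 5, "ax": 0, "ay": 0, "az": 0, "gripper": 0.7},
    {"x": 4, "y": 0, "z": 2.5, "ax": 0, "ay": 0, "az": 0, "gripper": 0.7},
    {"x": 0, "y": 0, "z": 0, "ax": 0, "ay": 0, "az": 0, "gripper": 0.7},
    {"x": 0, "y": 0, "z": 0, "ax": 0, "ay": 0, "az": 0, "gripper": 0.7},
  ],
)

```text
clock: 10.97
position: [0.5962, -0.1704, 0.0945]
ee_rot: [0.966, 0.001, 0.259, -0.0]
ft_force: [0.3, -0.2, -0.6]
grip_width: 0.3
grasp_force: 0.0
```

```bash
cat > q2.py <<'E'
from h import *
o=get_obs();print(o['clock'],o['position'],o['ft_force'])
t=camera('top');f=cv2.cvtColor(t['color'],cv2.COLOR_RGB2HSV).astype(int)
def P(x,y,z): return proj(t,[[.601+x/1e3,-.1575+y/1e3,z/1e3]])[0]
# store-frame rectified chamber sample at floor height: brightness/saturation by x (y=-13)
for x in range(0,210,10):
    r=[]
    for y in (-50,-30,-13,5,30,50):
        u,v=P(x,y,60).round().astype(int); r.append('%3d/%3d/%3d'%tuple(f[v,u]))
    print(x,r)
E
python3 q2.py
```

```text
10.9667 [ 0.59621213 -0.17035635  0.09450926] [ 0.32458428 -0.15517997 -0.5673003 ]
0 [' 45/  8/ 68', ' 12/ 18/ 69', ' 15/ 18/ 86', '  8/ 19/ 53', '  0/ 10/107', '  0/  7/109']
10 ['102/ 15/ 84', '113/ 12/ 88', '100/  9/ 89', '113/ 11/ 90', '108/ 14/ 92', '108/ 15/ 85']
20 ['165/  6/ 91', '  0/  6/ 90', '170/ 16/ 93', '  0/ 14/ 92', '  0/ 27/ 94', '174/ 14/ 91']
30 ['  3/ 60/ 94', '  3/ 56/ 95', '  3/ 54/ 95', '  0/ 58/ 93', '  3/ 64/ 96', '  4/ 64/ 99']
40 ['  2/ 55/ 93', '178/ 52/ 93', '  1/ 58/ 97', '  4/ 62/ 99', '179/ 63/ 97', '  2/ 66/101']
50 ['  1/ 57/ 94', '  0/ 52/ 93', '  3/ 51/ 95', '  4/ 57/ 98', '  4/ 68/101', '  2/ 62/103']
60 [' 90/  9/ 82', ' 99/ 23/ 79', '116/ 25/ 82', '110/ 28/ 81', ' 78/ 13/ 97', ' 90/  5/ 95']
70 [' 90/ 11/ 91', '179/ 61/101', '104/ 27/104', ' 50/  7/107', ' 72/ 13/ 99', ' 90/ 10/100']
80 [' 80/ 16/ 94', '  4/ 34/106', ' 84/ 12/107', ' 42/ 12/105', ' 90/ 11/ 97', ' 84/ 13/ 99']
90 ['113/ 11/ 96', ' 16/ 76/104', ' 30/  7/104', ' 75/  5/103', '113/ 10/ 98', ' 85/ 15/100']
100 [' 90/ 13/ 96', ' 28/ 44/109', ' 42/ 12/108', ' 35/ 15/105', ' 75/ 10/ 98
[... 267 characters left out ...]
 92', ' 86/ 18/101', '101/ 20/103']
140 ['100/ 15/103', ' 95/ 15/103', ' 84/ 12/106', ' 83/ 10/100', ' 79/ 19/105', ' 95/ 15/102']
150 [' 77/ 18/101', ' 90/  7/103', ' 90/ 10/103', ' 77/ 17/104', '102/ 13/100', ' 83/ 10/101']
160 [' 83/ 10/102', ' 84/ 13/100', ' 84/ 13/102', ' 98/ 10/100', ' 90/ 12/103', ' 85/ 15/103']
170 [' 90/  5/100', ' 98/ 10/ 99', ' 84/ 13/102', ' 78/ 13/ 99', '102/ 12/104', ' 90/ 10/102']
180 [' 80/  8/101', ' 85/ 15/103', ' 83/ 10/102', ' 84/ 13/101', ' 84/ 12/104', ' 70/ 15/104']
190 [' 84/ 12/104', ' 84/ 13/101', ' 90/ 10/101', ' 79/ 20/104', ' 86/ 17/104', ' 96/ 12/103']
200 [' 90/ 12/ 84', ' 90/ 16/ 81', ' 80/ 27/ 84', ' 81/ 21/ 84', '103/ 21/ 87', ' 90/ 13/ 81']
```

apply_moves(
  rows=[
    {"x": -10.4, "y": 0, "z": -6, "ax": 0, "ay": 0, "az": 0, "gripper": 0.7},
    {"x": -17.3, "y": 0, "z": -10, "ax": 0, "ay": 0, "az": 0, "gripper": 0.7},
    {"x": -17.3, "y": 0, "z": -10, "ax": 0, "ay": 0, "az": 0, "gripper": 0.7},
    {"x": -17.3, "y": 0, "z": -10, "ax": 0, "ay": 0, "az": 0, "gripper": 0.7},
    {"x": -17.3, "y": 0, "z": -10, "ax": 0, "ay": 0, "az": 0, "gripper": 0.7},
  ],
)

```text
clock: 11.43
position: [0.5029, -0.1706, 0.0945]
ee_rot: [0.966, 0.0, 0.259, 0.0]
ft_force: [-0.8, -0.3, 0.1]
grip_width: 0.298
grasp_force: 0.0
```

apply_moves(
  rows=[
    {"x": -8.7, "y": 0, "z": -5, "ax": 0, "ay": 0, "az": 0, "gripper": 0.7},
    {"x": 0, "y": 0, "z": 0, "ax": 0, "ay": 0, "az": 0, "gripper": 0.7},
  ],
)

```text
clock: 11.6
position: [0.4918, -0.171, 0.0941]
ee_rot: [0.966, -0.0, 0.258, 0.0]
ft_force: [-0.1, 0.2, -0.0]
grip_width: 0.3
grasp_force: 0.0
```

```bash
python3 q2.py | cut -c1-110
```

```text
11.6 [ 0.49182667 -0.17100502  0.09414222] [-0.12299615  0.21083997 -0.01704992]
0 ['170/  6/121', '165/  8/121', ' 23/  9/118', '  0/  9/112', ' 12/ 12/106', '  5/ 14/106']
10 ['120/  3/ 87', '108/ 14/ 93', ' 90/  5/ 95', '105/ 11/ 90', '108/ 14/ 93', '120/  3/ 80']
20 ['110/  8/ 99', ' 90/  3/ 96', ' 85/ 16/ 97', ' 75/ 16/ 98', ' 78/ 13/100', '102/ 14/ 94']
30 [' 98/ 10/102', ' 80/  7/104', ' 98/ 10/101', ' 83/ 10/102', ' 90/ 10/104', ' 75/ 15/104']
40 [' 83/ 10/104', ' 60/  7/103', ' 83/ 10/103', ' 80/  8/101', ' 77/ 18/102', ' 60/  5/103']
50 [' 75/ 10/ 99', ' 70/  8/100', '100/  8/ 96', ' 81/ 18/ 99', ' 54/ 13/ 99', ' 90/  8/ 95']
60 [' 75/ 11/ 96', ' 70/  8/ 95', ' 85/ 16/ 96', ' 80/  8/ 97', ' 98/ 10/ 99', ' 78/ 13/ 97']
70 [' 85/ 16/ 97', ' 95/ 15/ 99', ' 78/ 13/ 97', ' 85/ 16/ 96', ' 83/ 10/ 99', ' 83/ 11/ 96']
80 [' 90/ 11/ 95', ' 70/ 16/ 98', ' 79/ 21/ 98', ' 75/ 16/ 98', ' 78/ 13/ 95', ' 84/ 13/ 96']
90 [' 90/  6/ 92', ' 90/ 11/ 95', ' 86/ 18/ 99', ' 90/  8/ 96', ' 90/  8/ 97', ' 70/  8/ 99']
100 [' 90/ 14/ 91', ' 96/ 14/ 92', ' 96/ 14/ 94', ' 90/ 14/ 94', ' 90/ 11/ 94', 
[... 264 characters left out ...]
105', ' 90/ 10/100', ' 75/ 10/ 99']
140 [' 90/  5/ 96', ' 60/ 12/108', ' 50/  7/110', ' 84/ 12/108', ' 90/  8/100', ' 84/ 13/100']
150 [' 85/ 15/102', ' 80/  8/ 99', ' 16/ 47/113', '131/ 42/ 98', ' 80/ 15/102', ' 90/ 18/ 98']
160 [' 90/  5/ 99', ' 75/  5/106', ' 30/ 18/111', ' 30/  7/106', ' 85/ 15/ 99', ' 80/ 15/103']
170 [' 70/  8/ 99', ' 40/ 15/105', ' 28/ 78/111', ' 17/ 47/ 86', ' 84/ 13/101', ' 84/ 13/102']
180 [' 75/ 15/101', ' 80/  8/ 99', ' 53/ 18/111', ' 75/ 19/105', ' 90/ 13/ 98', ' 90/ 13/100']
190 [' 83/ 11/ 97', ' 84/ 13/ 97', ' 62/ 52/ 99', ' 89/ 78/ 92', ' 80/ 15/ 99', '100/  8/ 99']
200 [' 90/ 10/ 80', '105/ 34/ 75', '102/ 43/ 78', ' 98/ 22/ 91', ' 90/ 16/ 82', ' 98/ 12/ 83']
```

The tin spans store x≈108–207 on the floor end and the flap looks shut. I'll lift clear, compare the flap with the first scene picture, and check that the tin is at rest.

apply_moves(
  rows=[
    {"x": 10, "y": 0, "z": -17.3, "ax": 0, "ay": 0, "az": 0, "gripper": 0.7},
    {"x": 10, "y": 0, "z": -17.3, "ax": 0, "ay": 0, "az": 0, "gripper": 0.7},
    {"x": 10, "y": 0, "z": -17.3, "ax": 0, "ay": 0, "az": 0, "gripper": 0.7},
    {"x": 0, "y": 0, "z": 0, "ax": 0, "ay": 0, "az": 0, "gripper": 0.7},
    {"x": 0, "y": 0, "z": 0, "ax": 0, "ay": 0, "az": 0, "gripper": 0.7},
  ],
)

```text
clock: 12.07
position: [0.4955, -0.1708, 0.156]
ee_rot: [0.966, 0.001, 0.26, 0.001]
ft_force: [-0.4, -0.4, -0.5]
grip_width: 0.299
grasp_force: 0.0
```

```bash
python3 - <<'E'
from h import *
def red(im):
    f=cv2.cvtColor(im,cv2.COLOR_RGB2HSV).astype(int);m=(((f[...,0]<10)|(f[...,0]>170))&(f[...,1]>40));m[:,:225]=0;m[:,283:]=0;m[:200]=0;m[240:]=0
    y,x=np.nonzero(m);return len(x),x.mean().round(1),y.mean().round(1),y.max()
print(red(cv2.imread('pics/scene.png')[:,:,::-1].copy()),red(camera('scene')['color']))
a=camera('top')['color'].astype(int);
import time
b=camera('top')['color'].astype(int);print('motion',np.abs(a-b)[30:150,330:425].mean(),np.abs(a-b)[30:150,245:330].mean())
o=get_obs();print(o['clock'],o['position'],o['ft_force'],np.abs(o['joint_velocities']).max())
E
```

```text
(749, np.float64(251.9), np.float64(215.9), np.int64(228)) (749, np.float64(251.9), np.float64(215.9), np.int64(228))
motion 1.8950877192982456 2.0176470588235293
12.2167 [ 0.49403826 -0.17026872  0.15359989] [-0.57443589  0.80732779 -0.60383995] 0.0052696914117297995
```

The flap's red area matches the starting shut view exactly (749 px, same centre). The tin is still and the arm is clear.

```bash
python3 -c "
from workcell import *
print(hand_in())"
```

```text
the job is handed in; nothing more can be done
None
```

The job is handed in, with no verdict returned: by my camera checks, the tin lies at rest inside the store box about 158 mm behind the flap, the flap is shut, and the arm is clear; the can, jar and pencil box were not touched on purpose or re-measured.

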